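# Release the stirring lid of a tinter tin by the hidden catch in its clamp ring

### The job

Free the stirring lid of the big paint tin: put a fingertip on top of the grey clamp ring's edge above the tin's handle, run it lightly along the edge, anticlockwise as seen from above, until you feel the notch, then press the catch in the middle of the notch right down so that the lid comes loose, and come away. Grasp and lift nothing, do not press hard, keep the tin standing where it is, and leave the other things on the bench alone.

Things in the scene. Friction and masses are not known exactly. Their poses are not given: they have to be found in the camera images.
- tin: Big loose paint tin, about 3 kg, 170 mm across, bare metal with white label and blue band; its stirring lid is held by a round grey clamp ring. Origin: centre of its underside, z up. A black bar handle stands out along its own -y to 145 mm from the axis, below 150 mm height. The tin slides only under a sideways push of over about 12 N; the ring does not turn.
- ring_start (a point): Point on the flat crest of the clamp ring above the handle, mid-width, 86 mm from the tin's axis: the sweep begins here. One notch, 67 mm long, open above, inwards and outwards, is cut in the rim. Its place differs every time and is not told: its middle lies 45 to 175 degrees anticlockwise (seen from above) from this point, that is by way of the tin's own +x side.
- ring_centre (a point): Point on the tin's axis at crest height, 200 mm above the bench. The ring's rim is 188 mm outside and 156 mm inside diameter. Inside it the grey lid plate lies 29 mm below the crest; its black drive wheel (52 mm across, in the middle) reaches 4 mm below the crest; low black wing cams stay within 62 mm of the axis. Axes as the tin's.
- catch (a joint): How far the black release catch is pressed down (m): 0 as found, 0.006 at its stop. It fills the bottom of the notch, its top 8 mm below the crest as found, and goes straight down against about 5 N, pressed anywhere, and stays where it is left (no spring back). Press at the notch's middle: near its ends, fingers that are thicker above the tip land on the rim.
- lid_plate (a joint): How far the lid plate has risen (m): 0 clamped, 0.005 loose; driven by the catch.
- jug: White measuring jug with a handle, 104 mm across, 150 mm high, loose, on the scale's pan (pan 70 mm above the bench). Origin: centre of its underside. Bystander.
- can_a: Small closed paint can with a blue label, 68 mm across, 105 mm high, loose. Origin: centre of its underside. Bystander.
- can_b: Small closed paint can with an orange label, 68 mm across, 105 mm high, loose. Origin: centre of its underside. Bystander.
- tape: Roll of yellow masking tape lying flat, 100 mm across, 25 mm high, loose. Origin: centre of its underside. Bystander.
- spatula: Steel mixing spatula with a black grip, lying flat, 220 mm long along its x, loose. Bystander.
- mouse: Black computer mouse, 105 x 60 x 30 mm, loose. Origin: centre of its underside. Bystander.
- hardener: White bottle with a red cap, 60 mm across, 150 mm high, loose. Origin: centre of its underside. Bystander.
- scale: Mixing scale, fixed: black base, round steel pan 240 mm across and 70 mm high, with its centre at the scale's own (0, -30 mm); black column with a tilted display up to 310 mm high at its own (0, 155 mm). Origin: on the bench, z up.

How it is judged:
On the way, in this order (a step that is already met when the one before it is completed fails the run):
1. a fingertip rests on the edge of the clamp ring above the handle (TCP within 20 mm of ring_start, seen from above), the catch not yet pressed (contact force between the fingers and tin above 0.3 N and horizontal distance between the grasp point and ring_start below 0.02 m and height (world z) of the grasp point above 0.195 m and value of joint catch below 0.001 m), for 0.1 s.
2. it is touching the ring farther along, anticlockwise (TCP over the ring and more than 24 mm to the tin's own +x side of its axis), the catch still not pressed (contact force between the fingers and tin above 0.3 N and x of the grasp point in the frame of tin above 0.024 m and horizontal distance between the grasp point and ring_centre between 0.06 and 0.112 m and height (world z) of the grasp point above 0.195 m and value of joint catch below 0.001 m).
3. the catch is pressed down in the notch by the fingers (value of joint catch above 0.0045 m and contact force between the fingers and tin above 0.3 N).
At the end, for the whole second after the job is handed in: The catch is at least 4.5 mm of its 6 mm down and the lid plate has risen more than 3.5 mm; the tin stands upright at rest, within 20 mm of where it was (value of joint catch above 0.0045 m and value of joint lid_plate above 0.0035 m and distance of tin from where it was at the start of the episode below 0.02 m and angle between tin's own z axis and vertical below 0.05 rad and linear speed of tin below 0.01 m/s); the robot touches nothing.
It fails at once if the tin is lifted, tipped or pushed more than 25 mm away (height (world z) of tin above 0.008 m or angle between tin's own z axis and vertical above 0.12 rad or distance of tin from where it was at the start of the episode above 0.025 m).
It fails at once if the fingers press the tin with more than 45 N (contact force between the fingers and tin above 45 N).
It fails at once if another thing on the bench is moved more than 20 mm (distance of any of jug, can_a, can_b, tape, spatula, mouse, hardener from where it was at the start of the episode above 0.02 m).
It also fails if it takes over 58 s, if anything falls off the work surface, if the arm or the gripper's body presses on something with over 40 N, if the wrist force passes 120 N, or if a joint passes its speed limit or range.

### The arm

A 7-joint arm with a two-finger parallel gripper is mounted at the origin on the work surface. World frame = base frame: x ahead of the robot, y to its left, z up, the work surface at z = 0. Lengths are in m, angles in rad, forces in N, time in s.
With the tool pointing down it reaches from about 0.4 to 0.85 m from the base axis. Payload 10.4 kg.
Tool frame: the origin (TCP) lies between the finger pads, 19 mm behind the fingertips; this is the grasp point; z points along the fingers, y is the line along which they close (so a half turn about z gives the same grasp; the last joint's range is limited). The gripper opens to 87 mm and grips with 3 to 60 N. Pads are 19 mm wide; open, the fingers measure 117 mm over their backs; the gripper's body (75 mm by 190 mm) begins 51 mm behind the grasp point.
Start: joints at [-1.269, 0.332, -0.065, 1.46, 0.022, 1.35, -0.088], TCP at [0.199, 0.592, 0.241] pointing down, gripper open.
Joint ranges: [-2.6, 2.6], [-0.5, 2.12], [-1.47, 1.34], [0.16, 2.42], [-1.27, 4.41], [0.06, 2.06], [-2.6, 2.6]. Speed limits (rad/s): [2.22, 2.22, 2.79, 2.79, 3.14, 3.14, 3.14].

### API

Orientations are given as a unit quaternion [x, y, z, w].
In Python, from bench import * gives the robot as it stands.
- The arm moves only by the tool play_rows, never from a script. Its argument "increments" is text: rows parted by semicolons, each of 7 numbers parted by spaces: the turn, a rotation vector about the tool's x, y, z in rad, then the shift along the tool's x, y, z in m, then the opening, from 0 (shut) to 1 (fully open). A call has 1 to 8 rows; each row is the pose to reach, as a shift and turn from the pose commanded when the call began, along the tool's axes at that moment; what a row does not reach only later rows make up. A row lasts 1/10 s, in which the tool goes at most 50 mm and 8.59 degrees, less where a joint would pass 70% of its speed; a pose out of reach is approached as far as the arm can. A call with a gripper value outside its range is refused whole. The fingers move at their own pace and stop on an object; "grip_force" is the grip in N (left out, the last holds). Time passes only in rows, so rows that repeat a pose let the fingers close. It gives the time, the measured TCP pose, the force, the opening and the grip force at its end, in the units of the state.
- read_state(): the state, without advancing time (a new reading comes with each control period).
- camera(name): name is "scene" or "top" or "wrist"; returns a dict with "color" (420x560x3 uint8, red, green, blue), "fx", "fy", "cx", "cy" (pixels), "camera_from_world" (4x4, takes a point from world to camera coordinates); the wrist camera has in their place "mount" (4x4, takes a point from camera to tool coordinates, whose origin is the TCP and whose axes are the flange's). Camera axes: x right, y down, z forward; pixel columns grow to the right and rows downward; lengths in m; the calibration is good to about 2 mm. A picture is of the moment at which its call begins: read the wrist's pose just before it. There is no depth.
- close_job(): hands the job in; it is judged then, once.
The state is a dict: "time": time; "joint_positions": joint angles; "joint_vel": joint speeds; "joint_torque": joint torques, N m; "ee_pos": TCP position; "eef_rot": TCP orientation; "ft_force": force on the tool from outside, world axes, zero at the start; "torque": the same for the moment, N m; "width": finger opening in m; "grip_force": force on a finger pad.
Only numpy, scipy, OpenCV 4.12 (cv2) and the standard library are available. Lean on these libraries where they do the work, as an engineer would, in place of code of your own. Each camera call takes 0.05 s, during which the arm holds its last target. There are 200 camera calls.

## Working session

There is one attempt and no reset: what is moved stays moved. The work goes in short steps, Python scripts to look and compute and a tool call to move; the robot and the scene stay as the last step left them, time stands still between calls to the robot, and variables do not carry over. Pictures are saved under pics/ and viewed, at most 10 in all, crops included, and the job is handed in when it is done.

Besides the shell and the picture viewer there is one more tool, called as name(argument=value, ...) on one line, values as JSON. play_rows: Moves the arm, as the interface text tells. Its arguments: {"type":"object","properties":{"increments":{"type":"string"},"grip_force":{"type":"number"}},"required":["increments"]}

```bash
mkdir -p pics; ls; python3 - <<'E'
from bench import *
import cv2
s=read_state();print({k:s[k] for k in('time','ee_pos','eef_rot','ft_force','width')})
for n in('top','scene'):
    c=camera(n);cv2.imwrite(f'pics/{n}0.png',c['color'][...,::-1]);print(n,c['fx'],c['fy'],c['cx'],c['cy'],c['camera_from_world'])
E
```

```text
pics
{'time': 0.0, 'ee_pos': array([0.19934566, 0.59197637, 0.24044593]), 'eef_rot': array([ 1.61669300e-01,  9.86844724e-01, -7.24074386e-04, -6.55199209e-05]), 'ft_force': array([0.3590304 , 0.71658715, 0.45897534]), 'width': 0.08681472686325915}
top 488.1321811541499 488.1321811541499 277.5904855952234 208.19873841996576 [[ 0.02226054 -0.99966118  0.01349017 -0.03320609]
 [-0.99096951 -0.02384762 -0.13194971  0.54436023]
 [ 0.13222671 -0.01043107 -0.99116461  1.34567307]
 [ 0.          0.          0.          1.        ]]
scene 450.1321716835727 450.1321716835727 280.15058745428064 213.1166078264991 [[-0.20263589  0.97921647 -0.00859101  0.13737904]
 [ 0.71200016  0.14130457 -0.6878145  -0.29890981]
 [-0.67230533 -0.1454927  -0.72583566  1.95578808]
 [ 0.          0.          0.          1.        ]]
```

View pics/top0.png

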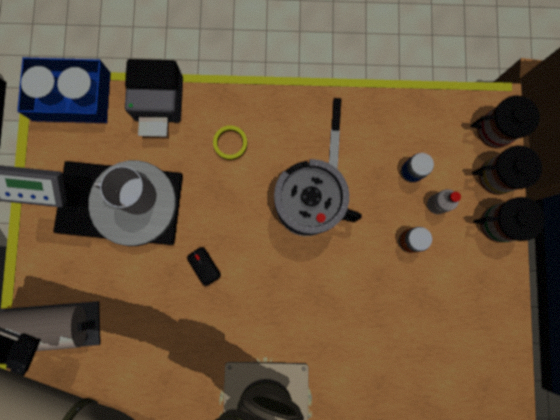

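View pics/scene0.png

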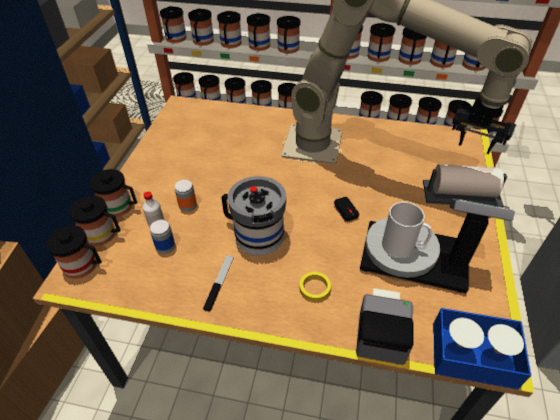

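The top view shows the tin's ring around (311,197) with its handle end at (353,215). The scene view shows the ring at about (257,197) with the handle at (228,207). Next I'll measure both.

```bash
cat > h.py <<'E'
import numpy as np, cv2
from bench import *
def ray(c,uv,z):
    T=np.array(c['camera_from_world']);R,t=T[:3,:3],T[:3,3];o=-R.T@t
    d=R.T@np.array([(uv[0]-c['cx'])/c['fx'],(uv[1]-c['cy'])/c['fy'],1]);return o+d*(z-o[2])/d[2]
def proj(c,p):
    T=np.array(c['camera_from_world']);q=T[:3,:3]@p+T[:3,3]
    return np.array([c['fx']*q[0]/q[2]+c['cx'],c['fy']*q[1]/q[2]+c['cy']])
E
python3 - <<'E'
from h import *
c=camera('top');im=c['color'];hsv=cv2.cvtColor(im,cv2.COLOR_RGB2HSV)
roi=(slice(140,260),slice(250,380))
m=((hsv[...,1]<90)|(hsv[...,2]<45)).astype(np.uint8)[roi]
full=np.zeros(im.shape[:2],np.uint8);full[roi]=m
n,l,st,ce=cv2.connectedComponentsWithStats(full);k=l[197,280] or l[197,311];b=(l==k).astype(np.uint8)
print(st[k],ce[k])
cs,_=cv2.findContours(b,cv2.RETR_EXTERNAL,cv2.CHAIN_APPROX_NONE);p=max(cs,key=cv2.contourArea)[:,0,:]
P=np.array([ray(c,q,.2)[:2] for q in p])
# robust circle fit
from scipy.optimize import least_squares
f=least_squares(lambda a:np.hypot(*(P-a[:2]).T)-a[2],[*np.median(P,0),.094],loss='soft_l1',f_scale=.002).x
print('circle',f)
f2=least_squares(lambda a:np.hypot(*(P-a[:2]).T)-.094,f[:2],loss='soft_l1',f_scale=.002).x;print(f2)
# handle: dark pixels outside the ring, at ~z .14
dk=(hsv[...,2]<50).astype(np.uint8);yy,xx=np.where(dk[140:260,250:380]);H=np.array([ray(c,(x+250,y+140),.14)[:2] for x,y in zip(xx,yy)])
r=np.hypot(*(H-f[:2]).T);s=(r>.1)&(r<.16);h=H[s];print('handle n',s.sum(),h.mean(0),np.degrees(np.arctan2(*(h.mean(0)-f[:2])[::-1])),r[s].max())
u=cv2.resize(im[140:260,250:380],None,fx=4.5,fy=4.5,interpolation=cv2.INTER_CUBIC)
sc=camera('scene');e=[]
for a in np.arange(0,360,3):e.append(proj(sc,np.array([f[0]+.094*np.cos(np.radians(a)),f[1]+.094*np.sin(np.radians(a)),.2])))
v=cv2.resize(sc['color'][165:265,205:305],None,fx=5.4,fy=5.4,interpolation=cv2.INTER_CUBIC)
for q in e:cv2.circle(v,tuple(int(t) for t in (q-[205,165]+.5)*5.4),1,(0,255,0),-1)
o=cv2.resize(np.hstack([u,v[:540]]),(0,0),fx=.7,fy=.7);print(o.shape);cv2.imwrite('pics/z.png',o[...,::-1])
E
```

```text
[ 274  140   87   96 4796] [313.08944954 195.14658048]
circle [ 0.55555022 -0.10483549  0.09675406]
[ 0.556121   -0.10348435]
handle n 167 [ 0.5360367  -0.19282085] -102.50473824614174 0.13748134469510348
(378, 788, 3)
```

View pics/z.png

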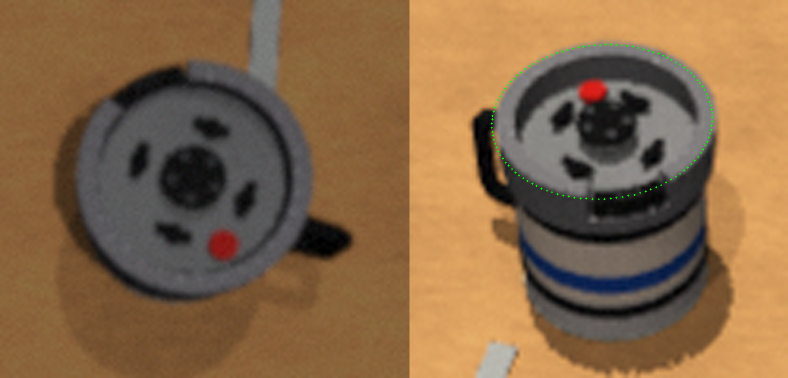

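Left, top view: the grey ring is concentric around the lid. A dark gap in its rim at crop (150,87), full-frame (298,168), is the likely notch. The handle runs to (348,240), full-frame (360,216). Right, scene view: the fitted circle (green) lies on the ring, and the same gap shows at the front around (628,200).

```bash
cat >> h.py <<'E'
from scipy.spatial.transform import Rotation as Ro
E
python3 - <<'E'
from h import *
from scipy.optimize import least_squares
c=camera('top');s=camera('scene')
g=lambda x,y:(250+x/3.15-.5+.16,140+y/3.15-.5+.16)
# outer crest edge points picked on grey ring (crop coords)
pts=[(78,175),(84,140),(100,110),(190,62),(230,68),(265,85),(295,120),(311,165),(309,205),(295,240)]
P=np.array([ray(c,g(*q),.2)[:2] for q in pts])
f=least_squares(lambda a:np.hypot(*(P-a[:2]).T)-a[2],[.556,-.104,.094],loss='soft_l1',f_scale=.002).x;print(f)
# scene: ring ellipse edge picked in right crop, offset 409.5
sg=lambda x,y:(205+(x-409.5)/3.78-.5,165+y/3.78-.5)
sp=[(492,125),(500,95),(530,62),(570,46),(610,42),(650,47),(690,70),(708,95),(716,130)]
S=[np.array(sg(*q)) for q in sp]
for z in(.19,.2,.21):
    Q=np.array([ray(s,q,z)[:2] for q in S]);print(z,least_squares(lambda a:np.hypot(*(Q-a[:2]).T)-a[2],[.556,-.104,.094]).x)
C=f[:2]
for q,z in(((347,240),.13),((325,237),.14),((312,232),.14),((118,102),.2),((185,72),.2),((150,87),.195)):
    p=ray(c,g(*q),z)[:2]-C;print(q,np.hypot(*p),np.degrees(np.arctan2(p[1],p[0])))
for q,z in(((478,120),.14),((485,155),.1)):
    p=ray(s,sg(*q),z)[:2]-C;print('s',q,np.hypot(*p),np.degrees(np.arctan2(p[1],p[0])))
st=read_state();print(st['time'],st['ee_pos'],Ro.from_quat(st['eef_rot']).as_matrix())
E
```

```text
[ 0.55657536 -0.1033564   0.09310029]
0.19 [ 0.54314772 -0.1075689   0.09631122]
0.2 [ 0.5530232  -0.10464415  0.09537175]
0.21 [ 0.56289868 -0.1017194   0.09443229]
(347, 240) 0.13922117442819998 -106.36733789769016
(325, 237) 0.11976548931175615 -108.68757226856194
(312, 232) 0.10824419258647114 -108.55569023031347
(118, 102) 0.08596528039837224 46.67579739095478
(185, 72) 0.08534843718061894 6.2431100685008
(150, 87) 0.0817673852831329 26.83016760342883
s (478, 120) 0.1338790067706094 -105.77874348391306
s (485, 155) 0.12904677128577582 -104.3424167949747
0.3 [0.199388   0.59224255 0.24103237] [[-9.47730828e-01  3.19070941e-01 -1.10207598e-04]
 [ 3.19070960e-01  9.47730765e-01 -3.46843251e-04]
 [-6.22047085e-06 -3.63878085e-04 -9.99999934e-01]]
```

The two views agree:
- **Centre:** about (0.555, -0.104).
- **Crest height:** about 0.20 m.
- **Handle direction:** about -106° in world.
- **Notch:** middle at about 26.5°, which is 132° anticlockwise, and about 43° wide. That fits 67 mm.

Next I raise the arm, shut the fingers and turn the tool so its y axis is radial at the notch.

play_rows(increments="0 0 0.784 0 0 -0.12 0;0 0 0.784 0 0 -0.12 0;0 0 0.784 0 0 -0.12 0;0 0 0.784 0 0 -0.12 0;0 0 0.784 0 0 -0.12 0;0 0 0.784 0 0 -0.12 0;0 0 0.784 0 0 -0.12 0;0 0 0.784 0 0 -0.12 0", grip_force=10)

```text
time: 1.1
ee_pos: [0.1994, 0.5923, 0.3612]
eef_rot: [0.526, 0.851, -0.0, 0.0]
ft_force: [0.2, 0.5, 0.3]
width: 0.0312
grip_force: 0.0
```

play_rows(increments="0 0 0 -0.454 0.032 0 0;0 0 0 -0.454 0.032 0 0;0 0 0 -0.454 0.032 0 0;0 0 0 -0.454 0.032 0 0;0 0 0 -0.454 0.032 0 0;0 0 0 -0.454 0.032 0 0;0 0 0 -0.454 0.032 0 0;0 0 0 -0.454 0.032 0 0")

```text
time: 1.9
ee_pos: [0.4031, 0.2457, 0.3615]
eef_rot: [0.526, 0.851, 0.0, -0.0]
ft_force: [1.6, 0.5, 1.1]
width: 0.0004
grip_force: 0.0
```

play_rows(increments="0 0 0 -0.444 -0.078 0.06 0;0 0 0 -0.444 -0.078 0.06 0;0 0 0 -0.444 -0.078 0.06 0;0 0 0 -0.444 -0.078 0.06 0;0 0 0 -0.444 -0.078 0.06 0;0 0 0 -0.444 -0.078 0.06 0;0 0 0 -0.444 -0.078 0.06 0;0 0 0 -0.444 -0.078 0.06 0")

```text
time: 2.7
ee_pos: [0.5153, -0.1345, 0.3087]
eef_rot: [0.526, 0.851, 0.001, 0.001]
ft_force: [1.8, 1.3, -0.2]
width: 0.0004
grip_force: 0.0
```

play_rows(increments="0 0 0 0 0 0 0;0 0 0 0 0 0 0")

```text
time: 2.9
ee_pos: [0.5149, -0.1335, 0.3081]
eef_rot: [0.527, 0.85, -0.0, -0.0]
ft_force: [0.0, 0.4, 0.5]
width: 0.0004
grip_force: 0.0
```

play_rows(increments="0 0 0 -0.055 -0.009 0.03 0;0 0 0 -0.055 -0.009 0.03 0;0 0 0 -0.055 -0.009 0.03 0;0 0 0 -0.055 -0.009 0.03 0")

```text
time: 3.3
ee_pos: [0.5318, -0.1841, 0.2787]
eef_rot: [0.526, 0.851, 0.0, -0.0]
ft_force: [0.2, 1.1, 0.5]
width: 0.0004
grip_force: 0.0
```

```bash
python3 - <<'E'
from h import *
s=read_state();w=camera('wrist');M=np.array(w['mount']);print(s['ee_pos'],M,w['fx'],w['cx'],w['cy'])
T=np.eye(4);T[:3,:3]=Ro.from_quat(s['eef_rot']).as_matrix();T[:3,3]=s['ee_pos']
w['camera_from_world']=np.linalg.inv(T@M)
v=w['color'].copy()
for r in(.078,.094):
  for a in np.radians(np.arange(-180,180,4)):
    q=proj(w,np.array([.555+r*np.cos(a),-.104+r*np.sin(a),.2]))
    if (abs(q)<2000).all():cv2.circle(v,tuple(int(t) for t in q),1,(0,255,0),-1)
for a in np.radians([-106,26.5]):
    cv2.circle(v,tuple(int(t) for t in proj(w,np.array([.555+.086*np.cos(a),-.104+.086*np.sin(a),.2]))),4,(255,0,255),-1)
cv2.imwrite('pics/w1.png',v[...,::-1])
E
```

```text
[ 0.53182683 -0.18408663  0.27870462] [[ 5.21605842e-04 -9.60174032e-01 -2.79402141e-01  7.70836920e-02]
 [ 9.99999863e-01  5.14488034e-04  9.88099823e-05  1.16175504e-04]
 [ 4.88742791e-05 -2.79402154e-01  9.60174168e-01 -1.42995864e-01]
 [ 0.00000000e+00  0.00000000e+00  0.00000000e+00  1.00000000e+00]] 363.68629093792276 279.32227727561514 216.00339266833544
```

View pics/w1.png

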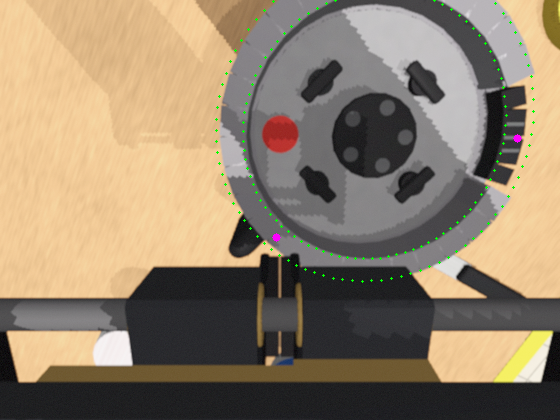

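The wrist view confirms it. The fitted ring circles (green) lie on the rim within a few pixels, and the catch in the notch is at about (515,135), on my predicted mark. The handle at (243,238) may be a few degrees off, so I'll check that number.

```bash
python3 - <<'E'
from h import *
s=read_state();w=camera('wrist');M=np.array(w['mount'])
T=np.eye(4);T[:3,:3]=Ro.from_quat(s['eef_rot']).as_matrix();T[:3,3]=s['ee_pos']
w['camera_from_world']=np.linalg.inv(T@M);C=np.array([.555,-.104])
for q,zs in(((243,238),(.12,.14,.15)),((236,248),(.14,)),((513,135),(.192,))):
  for z in zs:
    p=ray(w,q,z)[:2]-C;print(q,z,np.hypot(*p),np.degrees(np.arctan2(p[1],p[0])))
print(s['ee_pos'],s['ft_force'])
E
```

```text
(243, 238) 0.12 0.12729162548778564 -107.1045076372745
(243, 238) 0.14 0.12073316105920374 -108.7302882703655
(243, 238) 0.15 0.11749342607085632 -109.6108849266997
(236, 248) 0.14 0.1312180627838433 -107.85560541352348
(513, 135) 0.192 0.08854951548661152 27.470490535855173
[ 0.53200693 -0.18389429  0.27901159] [0.42609306 0.65785352 0.68044866]
```

play_rows(increments="0 0 0 0 -0.003 0.03 0;0 0 0 0 -0.003 0.045 0;0 0 0 0 -0.003 0.052 0;0 0 0 0 -0.003 0.055 0;0 0 0 0 -0.003 0.055 0")

```text
time: 3.9
ee_pos: [0.5292, -0.1869, 0.2238]
eef_rot: [0.526, 0.85, 0.0, 0.0]
ft_force: [-0.5, 0.2, 0.1]
width: 0.0005
grip_force: 0.0
```

play_rows(increments="0 0 0 0 0 0.001 0;0 0 0 0 0 0.002 0;0 0 0 0 0 0.003 0;0 0 0 0 0 0.003 0")

```text
time: 4.3
ee_pos: [0.5289, -0.1871, 0.2205]
eef_rot: [0.526, 0.85, 0.0, 0.0]
ft_force: [-0.2, 0.6, 0.6]
width: 0.0004
grip_force: 0.0
```

play_rows(increments="0 0 0 0 0 0.001 0;0 0 0 0 0 0.001 0;0 0 0 0 0 0.002 0;0 0 0 0 0 0.002 0")

```text
time: 4.7
ee_pos: [0.5289, -0.1871, 0.2192]
eef_rot: [0.526, 0.85, 0.0, 0.0]
ft_force: [-3.4, 1.2, 7.6]
width: 0.0004
grip_force: 4.0
```

Contact came at TCP z = 0.219, so the crest is at 0.200. I'll start the light sweep.

play_rows(increments="0 0 0 0 0 -0.0002 0;0 0 0 -0.003 0.0035 -0.0002 0;0 0 0 -0.006 0.007 -0.0002 0;0 0 0 -0.0085 0.0105 -0.0002 0;0 0 0 -0.011 0.0145 -0.0002 0;0 0 0 -0.013 0.018 -0.0002 0;0 0 0 -0.0155 0.022 -0.0002 0;0 0 0 -0.017 0.0265 -0.0002 0")

```text
time: 5.5
ee_pos: [0.5596, -0.1912, 0.2192]
eef_rot: [0.527, 0.85, -0.0, -0.0]
ft_force: [-5.7, 0.4, 8.1]
width: 0.0005
grip_force: 4.4
```

play_rows(increments="0 0 0 -0.002 0.004 -0.0003 0;0 0 0 -0.003 0.0085 -0.0003 0;0 0 0 -0.0045 0.0125 -0.0003 0;0 0 0 -0.0055 0.017 -0.0003 0;0 0 0 -0.006 0.0215 -0.0003 0;0 0 0 -0.0065 0.026 -0.0003 0;0 0 0 -0.007 0.0305 -0.0003 0;0 0 0 -0.007 0.035 -0.0003 0")

```text
time: 6.3
ee_pos: [0.5946, -0.1819, 0.2192]
eef_rot: [0.527, 0.85, -0.0, 0.0]
ft_force: [-3.7, -2.1, 6.7]
width: 0.0006
grip_force: 2.9
```

play_rows(increments="0 0 0 0.0005 0.0045 0 0;0 0 0 0.001 0.009 0 0;0 0 0 0.002 0.0135 0 0;0 0 0 0.0025 0.018 0 0;0 0 0 0.004 0.022 0 0;0 0 0 0.005 0.0265 0 0;0 0 0 0.007 0.0305 0 0;0 0 0 0.0085 0.035 0 0")

```text
time: 7.1
ee_pos: [0.6223, -0.1585, 0.2193]
eef_rot: [0.527, 0.85, -0.0, 0.0]
ft_force: [-3.6, -2.6, 5.0]
width: 0.0008
grip_force: 2.8
```

play_rows(increments="0 0 0 0.0025 0.0045 0 0;0 0 0 0.005 0.0085 0 0;0 0 0 0.007 0.012 0 0;0 0 0 0.01 0.016 0 0;0 0 0 0.0125 0.0195 0 0;0 0 0 0.0155 0.0225 0 0;0 0 0 0.019 0.026 0 0;0 0 0 0.022 0.029 0 0")

```text
time: 7.9
ee_pos: [0.6388, -0.1255, 0.2193]
eef_rot: [0.527, 0.85, -0.0, 0.001]
ft_force: [-2.4, -4.4, 5.7]
width: 0.0003
grip_force: 2.6
```

play_rows(increments="0 0 0 0.0035 0.003 0 0;0 0 0 0.007 0.0055 0 0;0 0 0 0.011 0.008 0 0;0 0 0 0.015 0.01 0 0;0 0 0 0.017 0.011 0 0")

```text
time: 8.4
ee_pos: [0.6412, -0.1049, 0.2193]
eef_rot: [0.526, 0.85, 0.0, 0.001]
ft_force: [-0.9, -3.9, 4.7]
width: 0.0004
grip_force: 2.4
```

play_rows(increments="0 0 0 0.002 0.001 0 0;0 0 0 0.004 0.002 0 0;0 0 0 0.006 0.003 0 0")

```text
time: 8.7
ee_pos: [0.641, -0.0986, 0.2192]
eef_rot: [0.527, 0.85, 0.0, 0.001]
ft_force: [0.9, -4.3, 5.5]
width: 0.0003
grip_force: 2.6
```

play_rows(increments="0 0 0 0.002 0.001 0 0;0 0 0 0.004 0.0015 0 0;0 0 0 0.006 0.0025 0 0")

```text
time: 9.0
ee_pos: [0.6405, -0.092, 0.2192]
eef_rot: [0.526, 0.85, 0.0, 0.0]
ft_force: [0.4, -2.8, 4.8]
width: 0.0003
grip_force: 2.5
```

play_rows(increments="0 0 0 0.002 0.0005 0 0;0 0 0 0.004 0.001 0 0;0 0 0 0.006 0.0015 0 0")

```text
time: 9.3
ee_pos: [0.6388, -0.0852, 0.2186]
eef_rot: [0.526, 0.85, 0.0, -0.0]
ft_force: [0.4, -1.8, 2.2]
width: -0.0002
grip_force: 1.0
```

The force and height both drop at world angle 12.6°, which matches the visible start of the notch. I'll move on to its middle at the same height.

play_rows(increments="0 0 0 0.004 0.001 0 0;0 0 0 0.008 0.0015 0 0;0 0 0 0.012 0.002 0 0;0 0 0 0.016 0.0025 0 0;0 0 0 0.02 0.0025 0 0;0 0 0 0.0215 0.0025 0 0;0 0 0 0.0215 0.0025 0 0")

```text
time: 10.0
ee_pos: [0.6314, -0.0652, 0.219]
eef_rot: [0.526, 0.85, 0.0, -0.0]
ft_force: [0.4, -0.4, -0.1]
width: 0.0005
grip_force: 0.0
```

No contact force here, so the tip is over the notch at 26.9° and r = 86 mm. Now I lower it slowly onto the catch.

play_rows(increments="0 0 0 0 0 0.002 0;0 0 0 0 0 0.004 0;0 0 0 0 0 0.006 0;0 0 0 0 0 0.007 0;0 0 0 0 0 0.008 0;0 0 0 0 0 0.009 0;0 0 0 0 0 0.0095 0;0 0 0 0 0 0.01 0")

```text
time: 10.8
ee_pos: [0.6315, -0.0657, 0.2093]
eef_rot: [0.526, 0.85, 0.0, 0.0]
ft_force: [-2.6, 0.8, 4.1]
width: 0.0005
grip_force: 2.5
```

play_rows(increments="0 0 0 0 0 0.0005 0;0 0 0 0 0 0.001 0;0 0 0 0 0 0.0015 0;0 0 0 0 0 0.002 0;0 0 0 0 0 0.0025 0;0 0 0 0 0 0.003 0;0 0 0 0 0 0.003 0")

```text
time: 11.5
ee_pos: [0.6315, -0.0657, 0.206]
eef_rot: [0.527, 0.85, 0.0, 0.0]
ft_force: [-2.6, -0.3, 4.3]
width: 0.0003
grip_force: 2.3
```

play_rows(increments="0 0 0 0 0 0.0004 0;0 0 0 0 0 0.0008 0;0 0 0 0 0 0.0011 0;0 0 0 0 0 0.0014 0;0 0 0 0 0 0.0014 0")

```text
time: 12.0
ee_pos: [0.6316, -0.0657, 0.2051]
eef_rot: [0.526, 0.85, 0.0, 0.0]
ft_force: [-5.1, -0.1, 10.2]
width: 0.0003
grip_force: 4.7
```

The force rose to 10 N at z = 0.205, so the catch is at its stop. I'll lift straight off and check.

play_rows(increments="0 0 0 0 0 -0.005 0;0 0 0 0 0 -0.02 0;0 0 0 0 0 -0.05 0;0 0 0 0 0 -0.09 0;0 0 0 0 0 -0.12 0;0 0 0 0 0 -0.12 0;0 0 0 0 0 -0.12 0;0 0 0 0 0 -0.12 0")

```text
time: 12.8
ee_pos: [0.6312, -0.0653, 0.3237]
eef_rot: [0.526, 0.85, -0.0, -0.001]
ft_force: [0.2, -0.2, -0.6]
width: 0.0002
grip_force: 0.0
```

play_rows(increments="0 0 0 -0.08 -0.12 0 0;0 0 0 -0.08 -0.12 0 0;0 0 0 -0.08 -0.12 0 0;0 0 0 -0.08 -0.12 0 0;0 0 0 -0.08 -0.12 0 0;0 0 0 -0.08 -0.12 0 0;0 0 0 -0.08 -0.12 0 0;0 0 0 -0.08 -0.12 0 0")

```text
time: 13.6
ee_pos: [0.5603, -0.1896, 0.3241]
eef_rot: [0.526, 0.851, -0.0, -0.0]
ft_force: [0.6, 0.3, 0.8]
width: 0.0011
grip_force: 0.0
```

```bash
python3 - <<'E'
from h import *
s=read_state();print(s['time'],s['ee_pos'],s['ft_force'])
a=camera('wrist')['color'];b=camera('scene')['color'][165:265,205:305]
o=np.hstack([a,cv2.resize(b,(420,420),interpolation=cv2.INTER_CUBIC)])
cv2.imwrite('pics/end.png',cv2.resize(o,(0,0),fx=.8,fy=.8)[...,::-1])
E
```

```text
13.6 [ 0.56025765 -0.18958778  0.32413634] [0.60951234 0.29294202 0.77087215]
```

View pics/end.png

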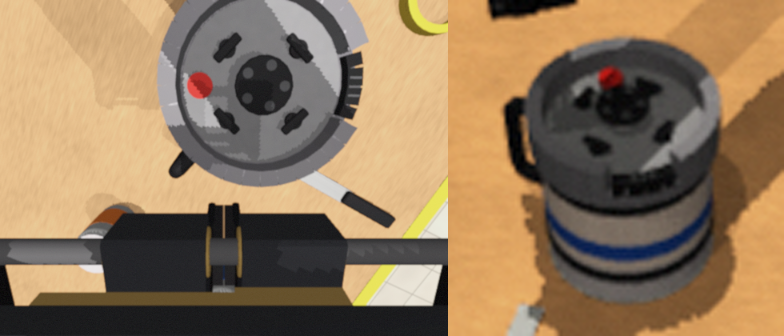

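The tin stands upright and the fingers are clear. In the left view the catch at about (352,85) sits lower in the notch. In the right view the lid plate sits higher than before.

```bash
python3 -c "
from bench import *
print(close_job())"
```

```text
the job is handed in; nothing more can be done
None
```

I swept the ring edge from above the handle, felt the notch about 120–134° anticlockwise, and pressed the catch to its stop at about 10 N. The last pictures show the lid up and the tin upright, and the job is handed in; no verdict was returned.

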